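# Snap the lid rim of a junction box shut

### The arm

A 6-joint arm with a two-finger parallel gripper is mounted at the origin on the work surface. World frame = base frame: x ahead of the robot, y to its left, z up, the work surface at z = 0. Lengths are in m, angles in rad, forces in N, time in s.
With the tool pointing down it reaches from about 0.375 to 0.9 m from the base axis. Payload 3.1 kg.
Tool frame: the origin (TCP) lies between the finger pads; the fingertips stand 17 mm ahead of it and the grasp point (between the pads) lies 2 mm behind it (robot.nose_length is the distance from the TCP to the fingertips, in m); z points along the fingers, y is the line along which they close (so a half turn about z gives the same grasp; the last joint's range is limited). The gripper opens to 87 mm and grips with 3 to 60 N. Pads are 19 mm wide; open, the fingers measure 117 mm over their backs; the gripper's body (75 mm by 190 mm) begins 51 mm behind the grasp point.
Start: joints at [-1.508, 0.527, 1.433, -0, 1.181, -0.178], TCP at [0.149, -0.607, 0.24] pointing down, gripper open.
Joint ranges: [-3.08, 3.08], [-0.75, 2.2], [0.22, 2.44], [-1.43, 4.57], [0, 2.65], [-2.85, 2.85]. Speed limits (rad/s): [2.79, 2.79, 3.14, 3.14, 3.14, 3.14].

### API

Orientations are given as a unit quaternion [x, y, z, w].
In Python, from rig import robot, cams gives the robot as it stands.
- The arm moves only by the shell command python3 -m pendant 'ROWS' [FORCE]. ROWS is JSON, a list of rows, each an object with "jaw": the opening, from 0 (shut) to 1 (fully open); "linear": the shift along the tool's x, y, z in cm, a list of three; "twist": the turn about the tool's z in degrees. A call has 1 to 12 rows; each row shifts and turns the commanded pose from where the row before left it, along the tool's axes as they then stand; what a row does not reach is not made up. A row lasts 1/12 s, in which the tool goes at most 41.7 mm and 7.16 degrees, less where a joint would pass 70% of its speed; a pose out of reach is approached as far as the arm can. A call is refused whole if a number of a shift passes 4.17 or a number of a turn 7.16, either way. A call with a gripper value outside its range is refused whole. The fingers move at their own pace and stop on an object; FORCE is the grip in N (left out, the last holds). Time passes only in rows, so rows that do not move let the fingers close. It gives the time, the measured TCP pose, the force, the opening and the grip force at its end, in the units of the state.
- robot.get_obs(): the state, without advancing time (a new reading comes with each control period).
- cams.camera(name): name is "side" or "top" or "wrist"; returns a dict with "color" (480x640x3 uint8, blue, green, red), "depth" (480x640 float32, m along the optical axis (not along the pixel's ray), 0 where there is no reading), "fov_y" (degrees; the focal length in pixels is half the picture's height over the tangent of half this angle, whatever the lens; pixels are square), "cx", "cy" (the principal point, pixels), "view" (4x4, takes a point from world to camera coordinates). Camera axes: x right, y down, z forward; pixel columns grow to the right and rows downward; lengths in m; the calibration is good to about 2 mm. The wrist camera is an equidistant fisheye: a pixel r from the principal point sees the ray r / f radians off the axis. A picture is of the moment at which its call begins.
- robot.hand_in(): hands the job in; it is judged then, once.
The state is a dict: "time": time; "q": joint angles; "joint_velocities": joint speeds; "joint_torque": joint torques, N m; "position": TCP position; "tool_rot": TCP orientation; "ft_force": force on the tool from outside, world axes, zero at the start; "moment": the same for the moment, N m; "grip_width": finger opening in m; "grip_force": force on a finger pad.
Only numpy, scipy, OpenCV 4.12 (cv2) and the standard library are available. Lean on these libraries where they do the work, as an engineer would, in place of code of your own. Each camera call takes 0.05 s, during which the arm holds its last target. There are 200 camera calls.

### The job

The lid of the grey junction box is not closed yet: press down the four blue rim sections around it, one side after another, until every one has clicked shut and lies flush with the white corner blocks. Just press: do not lift the box or push it out of its place, leave the things around it where they are, and finish clear of everything.

Things in the scene. Friction and masses are not known exactly. Their poses are not given: they have to be found in the camera images.
- box: Grey junction box standing loose on the bench, 0.9 kg, 140 mm along its x, 180 mm along its y, 75 mm tall, turned up to 0.7 rad either way; a 5 mm high mounting lug reaches to 105 mm from the centre at each y side. Origin: centre of its underside, z up. Lid: white fixed panel, four white fixed corner blocks and, between the blocks, four blue snap-down rim sections, one per side.
- panel (a point): Centre of the top of the lid's white fixed panel (84 mm along the box's x, 124 mm along its y), 73 mm above the bench. The four white corner blocks (28 x 28 mm) have their tops 75 mm above the bench: shut sections are flush with them, open ones stand 8 mm higher.
- near (a joint): Travel in m of the blue rim section on the box's -x side, straight down: 0 = sprung up (top 8 mm above the corner blocks), 0.008 = clicked shut. It resists with up to about 12 N in the first half of the travel, then snaps down by itself past about 0.004 and stays down; let go earlier, it springs back up.
- near_top (a point): Centre of the top face of the blue section on the box's -x side, 27.5 mm along the box's x by 123 mm along its y; it moves with the section: 83 mm above the bench when up, 75 mm when shut. 56 mm from the box's centre.
- far (a joint): Travel in m of the blue rim section on the box's +x side, straight down: 0 = sprung up (top 8 mm above the corner blocks), 0.008 = clicked shut. It resists with up to about 12 N in the first half of the travel, then snaps down by itself past about 0.004 and stays down; let go earlier, it springs back up.
- far_top (a point): Centre of the top face of the blue section on the box's +x side, 27.5 mm along the box's x by 123 mm along its y; it moves with the section: 83 mm above the bench when up, 75 mm when shut. 56 mm from the box's centre.
- left (a joint): Travel in m of the blue rim section on the box's +y side, straight down: 0 = sprung up (top 8 mm above the corner blocks), 0.008 = clicked shut. It resists with up to about 12 N in the first half of the travel, then snaps down by itself past about 0.004 and stays down; let go earlier, it springs back up.
- left_top (a point): Centre of the top face of the blue section on the box's +y side, 83 mm along the box's x by 27.5 mm along its y; it moves with the section: 83 mm above the bench when up, 75 mm when shut. 76 mm from the box's centre.
- right (a joint): Travel in m of the blue rim section on the box's -y side, straight down: 0 = sprung up (top 8 mm above the corner blocks), 0.008 = clicked shut. It resists with up to about 12 N in the first half of the travel, then snaps down by itself past about 0.004 and stays down; let go earlier, it springs back up.
- right_top (a point): Centre of the top face of the blue section on the box's -y side, 83 mm along the box's x by 27.5 mm along its y; it moves with the section: 83 mm above the bench when up, 75 mm when shut. 76 mm from the box's centre.
- carton: Small cardboard carton, bystander, 100 x 66 x 60 mm tall; origin at the centre of its underside.
- spool: Red and black spool, bystander, 64 mm diameter, 40 mm tall, standing on its end; origin at the centre of its underside.
- coupling: Steel conduit coupling (tube), bystander, 48 mm outer diameter, 50 mm tall, standing on end; origin at the centre of its underside.
- driver: Screwdriver with an orange handle, bystander, lying on the bench, 180 mm long along its own x; origin at its underside.
Things that resemble listed ones, but are neither listed nor needed, are in the scene too. There is more than one size of the box; the job needs the smallest.

How it is judged:
By the outcome, as a careful person would: the job done as asked, in the order asked, and still so for the second after the job is handed in, with the robot touching nothing.
It also fails if it takes over 51 s, if anything falls off the work surface, if the arm or the gripper's body presses on something with over 40 N, if the wrist force passes 120 N, or if a joint passes its speed limit or range.

## Working session

There is one attempt and no reset: what is moved stays moved. The work goes in short steps, Python scripts to look and compute and a shell command to move; the robot and the scene stay as the last step left them, time stands still between calls to the robot, and variables do not carry over. Pictures are saved under pics/ and viewed, at most 10 in all, crops included, and the job is handed in when it is done.

```bash
mkdir -p pics; cat > h.py <<'E'
import numpy as np, cv2
from rig import robot, cams
def shot(n,f):
    c=cams.camera(n); cv2.imwrite(f'pics/{f}.png',c['color']); np.savez(f'pics/{f}.npz',**c); return c
def pts(c):
    h,w=c['depth'].shape; f=h/2/np.tan(np.radians(c['fov_y'])/2)
    u,v=np.meshgrid(np.arange(w),np.arange(h)); d=c['depth']
    P=np.stack([(u-c['cx'])/f*d,(v-c['cy'])/f*d,d,np.ones_like(d)],-1)
    return (P@np.linalg.inv(c['view']).T)[...,:3]
E
python3 - <<'E'
from h import *
shot('top','t1');shot('side','s1')
print(robot.get_obs())
E
```

```text
{'time': 0.1, 'q': array([-1.50846776e+00,  5.28380958e-01,  1.43378182e+00, -3.70777779e-06,
        1.18139313e+00, -1.78489014e-01]), 'joint_velocities': array([ 2.04093419e-03, -1.02236971e-03, -1.33674227e-04, -1.78449961e-04,
       -4.93065968e-04, -6.58197118e-05]), 'joint_torque': array([ 1.25724919e-04, -4.40984881e+01, -1.77150822e+01,  6.34252816e-02,
        5.34327643e-02, -4.76688001e-05]), 'position': array([ 0.1490549 , -0.60631787,  0.23866226]), 'tool_rot': array([ 9.92759053e-01,  1.20118689e-01,  5.52695690e-05, -9.80071606e-04]), 'ft_force': array([ 0.41628418, -0.37014536,  0.02274405]), 'moment': array([ 0.02447009,  0.04530315, -0.03179916]), 'grip_force': 0.0, 'grip_width': 0.08712061393224235}
```

View pics/t1.png

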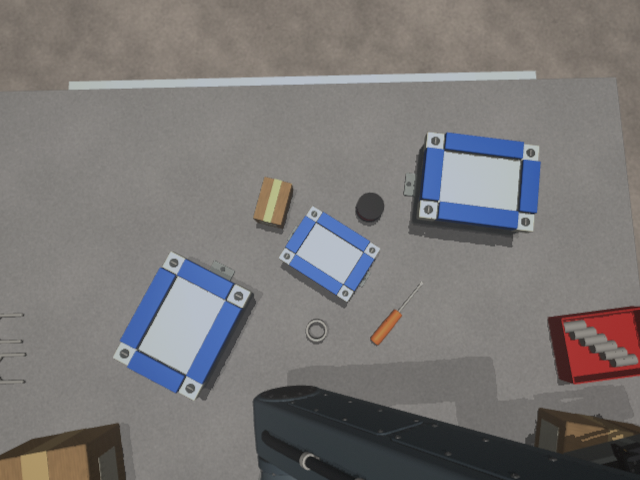

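View pics/s1.png

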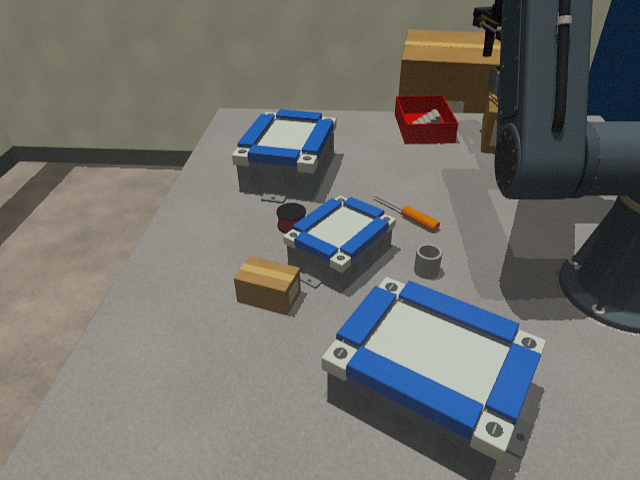

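The smallest box is the middle one in the top picture. Its corner blocks are at about (315,214), (372,250), (346,294) and (287,256). The carton is at (273,202), the spool at (370,207), the coupling at (317,330) and the driver at (395,315).

```bash
cat > m.py <<'E'
from h import *
c=dict(np.load('pics/t1.npz')); P=pts(c)
m=np.zeros((480,640),bool); m[200:310,270:390]=1
z=P[...,2]; b=c['color'].astype(int); 
lid=m&(z>.06)&(z<.095)
lid=cv2.morphologyEx(lid.astype(np.uint8),cv2.MORPH_OPEN,np.ones((3,3)))
n,L,S,C=cv2.connectedComponentsWithStats(lid); k=L[255,330]; Q=P[L==k]
print(cv2.minAreaRect((Q[:,:2]*1000).astype(np.float32)), len(Q))
blue=(L==k)&(b[...,0]-b[...,2]>60)
n,LB,S,C=cv2.connectedComponentsWithStats(blue.astype(np.uint8))
for i in range(1,n):
    if S[i,4]>50:
        q=P[LB==i]; print(np.median(q[:,2]).round(4), cv2.minAreaRect((q[:,:2]*1000).astype(np.float32)))
for n_,u,v in [('carton',273,202),('spool',370,207),('driver',385,330),('coupl',309,331),('c1',315,214),('c2',372,250),('c3',346,294),('c4',287,256),('panel',330,254)]: print(n_,P[v,u].round(4))
E
python3 m.py; python3 -c "
from h import *
from scipy.spatial.transform import Rotation as R
print(R.from_quat(robot.get_obs()['tool_rot']).as_matrix().round(3))"
```

```text
((515.7366333007812, -64.75334167480469), (179.69224548339844, 140.18885803222656), 55.86391067504883) 5150
0.0821 ((562.6300048828125, -96.10205078125), (121.66805267333984, 27.092517852783203), 55.973548889160156)
0.0821 ((559.6216430664062, -2.2807540893554688), (26.866506576538086, 82.80876922607422), 55.91732406616211)
0.0822 ((474.3062744140625, -128.40347290039062), (27.008525848388672, 82.99401092529297), 55.87902069091797)
0.0821 ((470.4378356933594, -33.504798889160156), (122.24683380126953, 27.348722457885742), 55.84347152709961)
carton [0.6366 0.0581 0.0627]
spool [ 0.6237 -0.1635  0.041 ]
driver [ 0.3422 -0.1879  0.0251]
coupl [ 0.3428 -0.0149 -0.001 ]
c1 [ 0.605  -0.0361  0.0715]
c2 [ 0.5201 -0.1595  0.0777]
c3 [ 0.4256 -0.099   0.0774]
c4 [0.512  0.0277 0.0769]
panel [ 0.5143 -0.067   0.0715]
[[ 0.971  0.238 -0.   ]
 [ 0.238 -0.971  0.002]
 [ 0.    -0.002 -1.   ]]
```

```bash
cat > go.py <<'E'
# how far to go: tool-frame shift (cm) to a target point/height of fingertip, twist (deg) to yaw
import sys
from h import *
from scipy.spatial.transform import Rotation as R
T=dict(near=(.4707,-.0337,-34.1),far=(.5626,-.0960,-34.1),left=(.5592,-.0021,55.9),right=(.4740,-.1279,55.9))
o=robot.get_obs(); M=R.from_quat(o['tool_rot']).as_matrix()
x,y,a=T[sys.argv[1]]; ztip=float(sys.argv[2])
d=np.array([x,y,ztip+robot.nose_length])-o['position']
yaw=np.degrees(np.arctan2(M[1,0],M[0,0]))
print('t',o['time'],'shift cm',(M.T@d*100).round(2),'twist',round((yaw-a+180)%360-180,2),'F',o['ft_force'].round(1),'tip z',round(o['position'][2]-robot.nose_length,4),'w',o['grip_width'],'tilt',M[:,2].round(4))
E
python3 -m pendant '[{"jaw":0,"linear":[2.2,-2.4,0],"twist":0},{"jaw":0,"linear":[2.2,-2.4,0],"twist":0},{"jaw":0,"linear":[2.2,-2.4,0],"twist":0},{"jaw":0,"linear":[2.2,-2.4,0],"twist":0},{"jaw":0,"linear":[2.2,-2.4,0],"twist":0},{"jaw":0,"linear":[2.2,-2.4,0],"twist":0},{"jaw":0,"linear":[2.2,-2.4,0],"twist":0},{"jaw":0,"linear":[2.2,-2.4,0],"twist":0},{"jaw":0,"linear":[2.2,-2.4,0],"twist":0},{"jaw":0,"linear":[2.2,-2.4,0],"twist":0},{"jaw":0,"linear":[0,0,0],"twist":0}]'; python3 go.py near 0.12
```

```text
time: 1.02
position: [0.3061, -0.3151, 0.2389]
tool_rot: [0.992, 0.122, -0.0, -0.003]
ft_force: [-1.2, -0.7, -0.5]
grip_width: 0.0215
grip_force: 0.0
t 1.0167 shift cm [ 22.79 -23.24  10.35] twist 48.14 F [-1.2 -0.7 -0.5] tip z 0.2219 w 0.021538282800686665 tilt [-0.0014  0.0062 -1.    ]
```

```bash
python3 -m pendant '[{"jaw":0,"linear":[2.3,-2.35,0],"twist":0},{"jaw":0,"linear":[2.3,-2.35,0],"twist":0},{"jaw":0,"linear":[2.3,-2.35,0],"twist":0},{"jaw":0,"linear":[2.3,-2.35,0],"twist":0},{"jaw":0,"linear":[2.3,-2.35,0],"twist":0},{"jaw":0,"linear":[2.3,-2.35,0],"twist":0},{"jaw":0,"linear":[2.3,-2.35,0],"twist":0},{"jaw":0,"linear":[2.3,-2.35,0],"twist":0},{"jaw":0,"linear":[2.3,-2.35,0],"twist":0},{"jaw":0,"linear":[2.3,-2.35,0],"twist":0},{"jaw":0,"linear":[0,0,0],"twist":0}]'
python3 -m pendant '[{"jaw":0,"linear":[0,0,0],"twist":6.8},{"jaw":0,"linear":[0,0,0],"twist":6.8},{"jaw":0,"linear":[0,0,0],"twist":6.8},{"jaw":0,"linear":[0,0,0],"twist":6.8},{"jaw":0,"linear":[0,0,0],"twist":6.8},{"jaw":0,"linear":[0,0,0],"twist":6.8},{"jaw":0,"linear":[0,0,0],"twist":6.8},{"jaw":0,"linear":[0,0,0],"twist":0},{"jaw":0,"linear":[0,0,0],"twist":0}]'; python3 go.py near 0.10
```

```text
time: 1.93
position: [0.4753, -0.0347, 0.2396]
tool_rot: [0.992, 0.123, 0.001, -0.001]
ft_force: [0.8, -1.0, 0.4]
grip_width: 0.0002
grip_force: 0.0
time: 2.68
position: [0.4726, -0.039, 0.2394]
tool_rot: [0.957, -0.29, -0.0, 0.0]
ft_force: [0.4, -0.5, -0.0]
grip_width: 0.0002
grip_force: 0.0
t 2.6833 shift cm [-0.45 -0.34 12.24] twist 0.44 F [ 0.4 -0.5 -0. ] tip z 0.2224 w 0.00021681867609166756 tilt [-5.e-04 -1.e-04 -1.e+00]
```

```bash
python3 -m pendant '[{"jaw":0,"linear":[-0.45,-0.35,2.5],"twist":0.4},{"jaw":0,"linear":[0,0,3],"twist":0},{"jaw":0,"linear":[0,0,3],"twist":0},{"jaw":0,"linear":[0,0,2.5],"twist":0},{"jaw":0,"linear":[0,0,1.2],"twist":0},{"jaw":0,"linear":[0,0,0],"twist":0},{"jaw":0,"linear":[0,0,0],"twist":0}]'; python3 go.py near 0.075
python3 - <<'E'
from h import *
shot('side','s2')
c=cv2.imread('pics/s2.png')[150:320,230:460]; cv2.imwrite('pics/s2c.png',cv2.resize(c,None,fx=3,fy=3))
E
```

```text
time: 3.27
position: [0.4708, -0.0331, 0.1171]
tool_rot: [0.956, -0.293, -0.001, 0.0]
ft_force: [-0.5, 0.3, 0.2]
grip_width: 0.0002
grip_force: 0.0
t 3.2667 shift cm [0.03 0.05 2.51] twist -0.02 F [-0.5  0.3  0.2] tip z 0.1001 w 0.00020804621669639835 tilt [-1.6e-03  4.0e-04 -1.0e+00]
```

View pics/s2c.png

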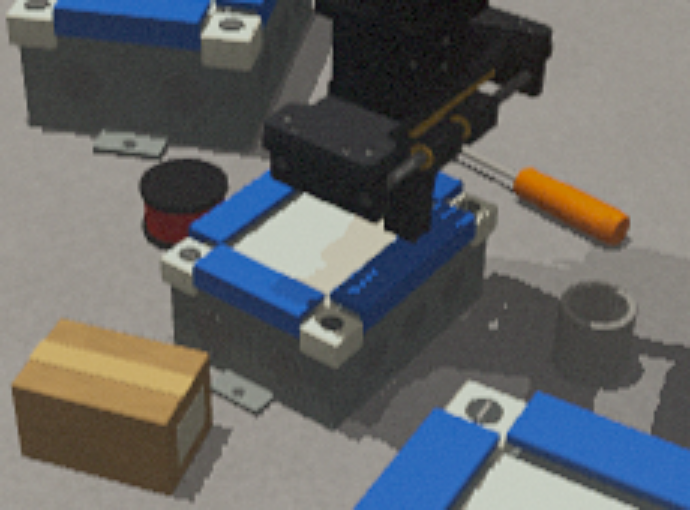

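The closed fingertips (crop about (410,225)) hang over the middle of the near section, with nothing else in the way. I'll press now.

```bash
python3 -m pendant '[{"jaw":0,"linear":[0,0,0.7],"twist":0},{"jaw":0,"linear":[0,0,0.6],"twist":0},{"jaw":0,"linear":[0,0,0.3],"twist":0},{"jaw":0,"linear":[0,0,0.2],"twist":0},{"jaw":0,"linear":[0,0,0.2],"twist":0},{"jaw":0,"linear":[0,0,0.2],"twist":0},{"jaw":0,"linear":[0,0,0.2],"twist":0},{"jaw":0,"linear":[0,0,0.1],"twist":0},{"jaw":0,"linear":[0,0,0],"twist":0}]'; python3 go.py near 0.075
```

```text
time: 4.07
position: [0.471, -0.0329, 0.0925]
tool_rot: [0.956, -0.294, -0.0, -0.0]
ft_force: [-0.6, 0.9, 0.8]
grip_width: 0.0003
grip_force: 0.2
t 4.0667 shift cm [0.02 0.09 0.05] twist -0.1 F [-0.6  0.9  0.8] tip z 0.0755 w 0.0003486738730486797 tilt [-1.e-04  1.e-04 -1.e+00]
```

```bash
python3 -m pendant '[{"jaw":0,"linear":[0,0,-1.2],"twist":0},{"jaw":0,"linear":[0,0,-2.3],"twist":0},{"jaw":0,"linear":[2.2,0,0],"twist":0},{"jaw":0,"linear":[3.0,0,0],"twist":0},{"jaw":0,"linear":[3.0,0,0],"twist":0},{"jaw":0,"linear":[2.9,0.1,0],"twist":0},{"jaw":0,"linear":[0,0,0],"twist":0},{"jaw":0,"linear":[0,0,1.0],"twist":0},{"jaw":0,"linear":[0,0,0],"twist":0}]'; python3 go.py far 0.075
python3 - <<'E'
from h import *
shot('side','s3')
c=cv2.imread('pics/s3.png')[150:320,230:460]; cv2.imwrite('pics/s3c.png',cv2.resize(c,None,fx=3,fy=3))
E
```

```text
time: 4.82
position: [0.5601, -0.0953, 0.1154]
tool_rot: [0.956, -0.294, -0.003, -0.0]
ft_force: [-1.4, 0.5, -0.4]
grip_width: 0.0006
grip_force: 0.0
t 4.8167 shift cm [ 0.26 -0.09  2.34] twist -0.12 F [-1.4  0.5 -0.4] tip z 0.0984 w 0.00063319657737887 tilt [-0.0049  0.002  -1.    ]
```

View pics/s3c.png

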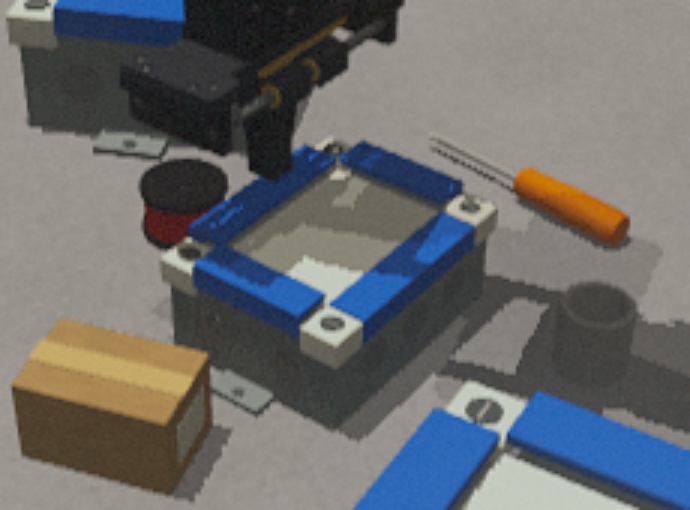

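The near section (crop (410,260)) now lies flush. The fingers are over the far section at (275,165). Pressing far next.

```bash
python3 -m pendant '[{"jaw":0,"linear":[0.1,0,0.6],"twist":0},{"jaw":0,"linear":[0,0,0.6],"twist":0},{"jaw":0,"linear":[0,0,0.2],"twist":0},{"jaw":0,"linear":[0,0,0.2],"twist":0},{"jaw":0,"linear":[0,0,0.2],"twist":0},{"jaw":0,"linear":[0,0,0.2],"twist":0},{"jaw":0,"linear":[0,0,0.2],"twist":0},{"jaw":0,"linear":[0,0,0.15],"twist":0},{"jaw":0,"linear":[0,0,0],"twist":0}]'; python3 go.py far 0.075
python3 -c "
from h import *
P=pts(dict(np.load('pics/t1.npz'))); print(P[183,480],P[320,180])"
```

```text
time: 5.62
position: [0.563, -0.0966, 0.0937]
tool_rot: [0.956, -0.294, -0.0, -0.0]
ft_force: [-0.8, 1.2, 0.2]
grip_width: 0.0004
grip_force: 0.0
t 5.6167 shift cm [-0.07 -0.03  0.17] twist -0.1 F [-0.8  1.2  0.2] tip z 0.0767 w 0.0003893210950517092 tilt [-1.e-04  0.e+00 -1.e+00]
[ 0.65835616 -0.39861813  0.10326201] [0.3808495  0.25287049 0.10270081]
```

```bash
python3 -m pendant '[{"jaw":0,"linear":[0,0,0.1],"twist":0},{"jaw":0,"linear":[0,0,-1.0],"twist":0},{"jaw":0,"linear":[0,0,-2.8],"twist":0},{"jaw":0,"linear":[-1.4,-1.9,0],"twist":0},{"jaw":0,"linear":[-1.4,-1.9,0],"twist":0},{"jaw":0,"linear":[-1.4,-1.9,0],"twist":0},{"jaw":0,"linear":[-1.4,-1.9,0],"twist":0},{"jaw":0,"linear":[0,0,0],"twist":0}]'
python3 -m pendant '[{"jaw":0,"linear":[0,0,0],"twist":-7},{"jaw":0,"linear":[0,0,0],"twist":-7},{"jaw":0,"linear":[0,0,0],"twist":-7},{"jaw":0,"linear":[0,0,0],"twist":-7},{"jaw":0,"linear":[0,0,0],"twist":-7},{"jaw":0,"linear":[0,0,0],"twist":-7},{"jaw":0,"linear":[0,0,0],"twist":-7},{"jaw":0,"linear":[0,0,0],"twist":-7},{"jaw":0,"linear":[0,0,0],"twist":-7},{"jaw":0,"linear":[0,0,0],"twist":-7},{"jaw":0,"linear":[0,0,0],"twist":-7},{"jaw":0,"linear":[0,0,0],"twist":-7}]'
python3 -m pendant '[{"jaw":0,"linear":[0,0,0],"twist":-6},{"jaw":0,"linear":[0,0,0],"twist":0},{"jaw":0,"linear":[0,0,0],"twist":0}]'; python3 go.py left 0.075
python3 - <<'E'
from h import *
shot('side','s4')
c=cv2.imread('pics/s4.png')[150:320,230:460]; cv2.imwrite('pics/s4c.png',cv2.resize(c,None,fx=3,fy=3))
E
```

```text
time: 6.28
position: [0.5586, 0.0013, 0.1318]
tool_rot: [0.956, -0.292, -0.001, -0.001]
ft_force: [1.1, 0.7, 0.1]
grip_width: 0.0006
grip_force: 0.0
time: 7.28
position: [0.5599, -0.0032, 0.1316]
tool_rot: [0.906, 0.424, 0.0, 0.0]
ft_force: [-0.3, 0.8, 0.6]
grip_width: 0.0001
grip_force: 0.0
time: 7.53
position: [0.5598, -0.003, 0.1315]
tool_rot: [0.885, 0.467, 0.0, 0.0]
ft_force: [-0.4, 0.2, -0.1]
grip_width: 0.0006
grip_force: 0.0
t 7.5333 shift cm [ 0.03 -0.11  3.95] twist -0.28 F [-0.4  0.2 -0.1] tip z 0.1145 w 0.0005570246415004341 tilt [ 9.e-04 -3.e-04 -1.e+00]
```

View pics/s4c.png

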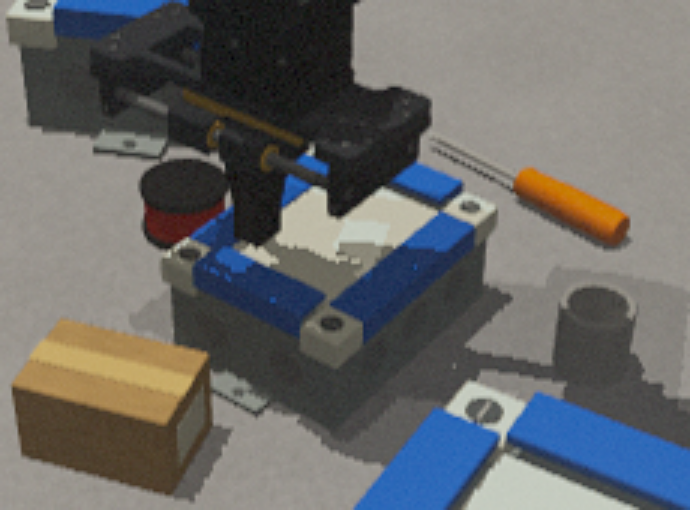

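The fingers hang about 30 mm above the left section (crop (260,280)), and the far section (around (210,230)) is down. Pressing left.

```bash
python3 -m pendant '[{"jaw":0,"linear":[0,-0.1,1.2],"twist":0},{"jaw":0,"linear":[0,0,1.2],"twist":0},{"jaw":0,"linear":[0,0,0.5],"twist":0},{"jaw":0,"linear":[0,0,0.2],"twist":0},{"jaw":0,"linear":[0,0,0.2],"twist":0},{"jaw":0,"linear":[0,0,0.2],"twist":0},{"jaw":0,"linear":[0,0,0.2],"twist":0},{"jaw":0,"linear":[0,0,0.2],"twist":0},{"jaw":0,"linear":[0,0,0],"twist":0},{"jaw":0,"linear":[0,0,0],"twist":0}]'; python3 go.py left 0.075
```

```text
time: 8.42
position: [0.5592, -0.0019, 0.0924]
tool_rot: [0.884, 0.468, 0.0, 0.0]
ft_force: [-0.3, -0.1, 3.7]
grip_width: 0.0006
grip_force: 1.8
t 8.4167 shift cm [-0.01  0.01  0.04] twist -0.12 F [-0.3 -0.1  3.7] tip z 0.0754 w 0.0005735382791923183 tilt [ 1.e-03 -2.e-04 -1.e+00]
```

Next I go up and 152 mm along -x of the tool to the right section.

```bash
python3 -m pendant '[{"jaw":0,"linear":[0,0,-1.2],"twist":0},{"jaw":0,"linear":[0,0,-2.5],"twist":0},{"jaw":0,"linear":[-2.2,0,0],"twist":0},{"jaw":0,"linear":[-2.6,0,0],"twist":0},{"jaw":0,"linear":[-2.6,0,0],"twist":0},{"jaw":0,"linear":[-2.6,0,0],"twist":0},{"jaw":0,"linear":[-2.6,0,0],"twist":0},{"jaw":0,"linear":[-2.6,0,0],"twist":0},{"jaw":0,"linear":[0,0,0],"twist":0},{"jaw":0,"linear":[0,0,0],"twist":0},{"jaw":0,"linear":[0,0,0],"twist":0}]'; python3 go.py right 0.075
```

```text
time: 9.33
position: [0.4736, -0.1275, 0.129]
tool_rot: [0.884, 0.468, 0.0, 0.0]
ft_force: [0.1, 0.1, -0.1]
grip_width: 0.0003
grip_force: 0.0
t 9.3333 shift cm [-0.01  0.05  3.7 ] twist -0.15 F [ 0.1  0.1 -0.1] tip z 0.112 w 0.0003161112381775118 tilt [ 5.e-04  1.e-04 -1.e+00]
```

```bash
python3 -m pendant '[{"jaw":0,"linear":[0,0,1.1],"twist":0},{"jaw":0,"linear":[0,0,1.1],"twist":0},{"jaw":0,"linear":[0,0,0.5],"twist":0},{"jaw":0,"linear":[0,0,0.2],"twist":0},{"jaw":0,"linear":[0,0,0.2],"twist":0},{"jaw":0,"linear":[0,0,0.2],"twist":0},{"jaw":0,"linear":[0,0,0.2],"twist":0},{"jaw":0,"linear":[0,0,0.15],"twist":0},{"jaw":0,"linear":[0,0,0],"twist":0},{"jaw":0,"linear":[0,0,0],"twist":0}]'; python3 go.py right 0.075
python3 -m pendant '[{"jaw":0,"linear":[0,0,-1.2],"twist":0},{"jaw":0,"linear":[0,0,-3.0],"twist":0},{"jaw":0,"linear":[0,0,-4],"twist":0},{"jaw":0,"linear":[0,0,-4],"twist":0},{"jaw":0,"linear":[-2.5,2.5,0],"twist":0},{"jaw":0,"linear":[-2.5,2.5,0],"twist":0},{"jaw":0,"linear":[-2.5,2.5,0],"twist":0},{"jaw":0,"linear":[-2.5,2.5,0],"twist":0},{"jaw":0,"linear":[0,0,0],"twist":0},{"jaw":0,"linear":[0,0,0],"twist":0}]'
python3 - <<'E'
from h import *
shot('side','s5'); shot('top','t5')
c=cv2.imread('pics/s5.png')[150:320,230:460]; cv2.imwrite('pics/s5c.png',cv2.resize(c,None,fx=3,fy=3))
E
sed -i 's/t1.npz/t5.npz/' m.py; python3 m.py
```

```text
time: 10.17
position: [0.4735, -0.1275, 0.0926]
tool_rot: [0.884, 0.468, 0.0, 0.0]
ft_force: [-0.3, -0.1, 0.8]
grip_width: 0.0005
grip_force: 0.1
t 10.1667 shift cm [-0.    0.06  0.06] twist -0.09 F [-0.3 -0.1  0.8] tip z 0.0756 w 0.00045496695785728314 tilt [ 3.e-04 -2.e-04 -1.e+00]
time: 11.0
position: [0.4997, -0.2684, 0.2143]
tool_rot: [0.884, 0.467, 0.0, 0.0]
ft_force: [-0.9, 1.1, -0.2]
grip_width: 0.0004
grip_force: 0.0
((515.9285278320312, -64.69293212890625), (179.668212890625, 140.19419860839844), 55.95512008666992) 5100
0.074 ((562.69189453125, -96.03788757324219), (122.5991439819336, 26.81774139404297), 56.33735656738281)
0.074 ((559.27978515625, -2.045928955078125), (27.069969177246094, 82.65616607666016), 56.524234771728516)
0.0738 ((474.3365478515625, -128.25460815429688), (27.12775421142578, 83.05792236328125), 55.8529052734375)
0.074 ((470.2928771972656, -33.754398345947266), (122.4231185913086, 27.773378372192383), 55.85233688354492)
carton [0.637  0.0583 0.061 ]
spool [ 0.4226 -0.0385  1.0556]
driver [ 0.3422 -0.188   0.0245]
coupl [ 0.3428 -0.0149 -0.0008]
c1 [ 0.6041 -0.0361  0.076 ]
c2 [ 0.5199 -0.1593  0.0793]
c3 [ 0.4256 -0.0992  0.0741]
c4 [0.5121 0.0279 0.0749]
panel [ 0.5141 -0.0669  0.0737]
```

View pics/s5c.png

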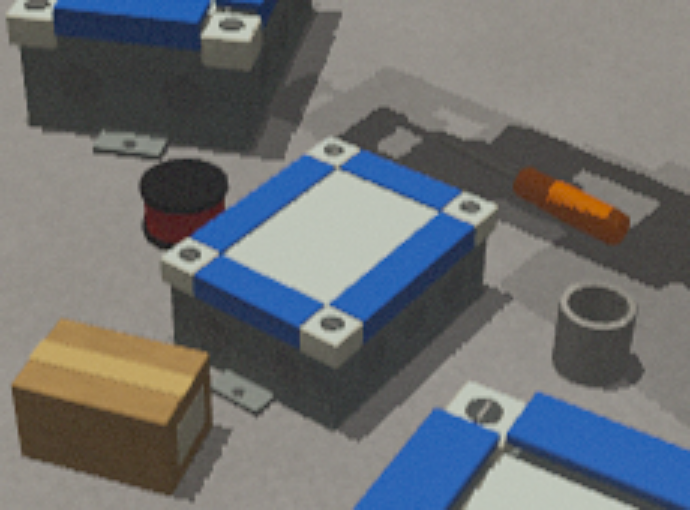

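View pics/t5.png

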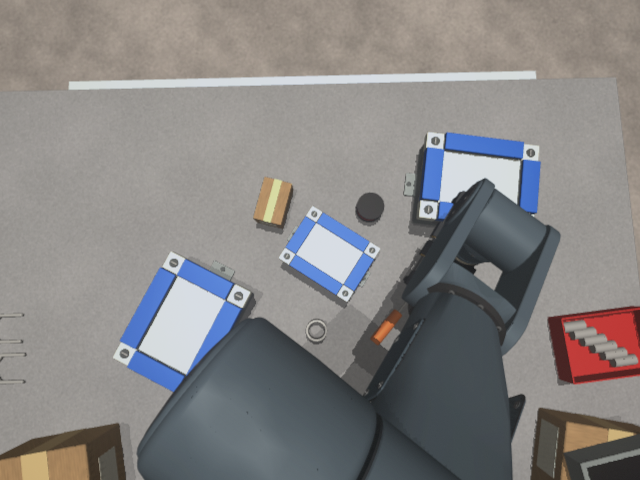

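All four sections now measure 74 mm, down from 82 mm, and look flush with the corner blocks. The box has not moved, the things around it are where they were, and the tool is well clear at z = 0.21 m.

```bash
python3 -c "
from rig import robot; print(robot.hand_in())"
```

```text
the job is handed in; nothing more can be done
None
```

All four rim sections of the smallest box are pressed shut and flush with the corner blocks; box and bystanders are where they were, the arm is clear, and the job was handed in at about 11 s.

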